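Move three samples on one step in drying to constant mass

TASK

Three lidded samples are being dried to constant mass, and each is due to move on one step: the round aluminium tin from the warming plate to the cooling tile, the steel box from the tile to the balance, and the porcelain crucible from the balance back to the warming plate. Stand each in the middle of its new place; the bare cork mat is free for parking one on the way. Keep the samples upright, set them down gently, and leave the jar, the slide box and the amber bottle where they stand.

Things in the scene. Friction and masses are not known exactly. Their poses are not given: they have to be found in the camera images.
- crucible_mid (a point): Loose. White porcelain crucible with its lid (one rigid piece), tall and round, 70 mm high in all: foot 31 mm across, cylindrical body 38 mm across from 24 to 54 mm above the foot, lid rim 43 mm across at 54 to 57 mm, small knob above. The point is on its axis, 35 mm above the underside; z up. About 60 to 130 g. Starts on the balance pan, within about 17 mm of its middle.
- tin_mid (a point): Loose. Round squat aluminium tin with lid (one rigid piece), 60 mm across (62 mm seen at the lid rim), 34 mm high. The point is at its centre, 17 mm above the underside; z up. About 55 to 115 g. Starts on the warming plate, within about 17 mm of its middle.
- casket_mid (a point): Loose. Rectangular stainless steel sample box with lid (one rigid piece), 78 mm long (its x), 48 mm wide (its y; take it across this), 36 mm high. The point is at its centre, 18 mm above the underside; z up. About 105 to 210 g. Starts on the cooling tile, within about 17 mm of its middle, long side within 0.7 rad of the tile's x.
- balance_pan (a point): Fixed and rigid; the centre of the place, on its top surface (z up, x away from the robot at yaw 0; turned up to 0.15 rad). Top-pan balance: white housing 165 mm wide, 240 mm deep and 60 mm high with a display and keys on a lower sloping front that faces the robot, round stainless pan 120 mm across. The pan top is 72 mm above the bench.
- warmer_top (a point): Fixed and rigid; the centre of the place, on its top surface (z up, x away from the robot at yaw 0; turned up to 0.15 rad). Warming plate: grey housing 165 mm wide, 240 mm deep with a black knob and display on its sloping front, flat dark square plate 150 by 150 mm whose top is 80 mm above the bench.
- tile_top (a point): Fixed and rigid; the centre of the place, on its top surface (z up, x away from the robot at yaw 0; turned up to 0.15 rad). Cooling tile: flat white glazed square tile, 150 by 150 mm, lying on the bench, top 14 mm above the bench.
- mat_top (a point): Fixed and rigid; the centre of the place, on its top surface (z up, x away from the robot at yaw 0; turned up to 0.15 rad). Round flat cork mat, 150 mm across, top 6 mm above the bench; empty at the start, free for parking, may be left empty.
- jar_mid (a point): Loose bystander, to be left alone. Pale specimen jar with a blue screw cap, 54 mm across, 80 mm high; the point is at half height. It stands farther from the robot than the places.
- slidebox_mid (a point): Loose bystander, to be left alone. Flat wooden slide box, 85 by 105 mm (long along its y), 34 mm high; the point is at its centre. It lies farther from the robot than the places.
- reagent_mid (a point): Loose bystander, to be left alone. Amber bottle with white cap and paper label, 62 mm across, 135 mm high; the point is at half height. It stands farther from the robot than the places.
Mind the look-alikes: they are no part of the job. What is shaped like the part that bears casket_mid but turquoise is not meant. What is shaped like the part that bears tin_mid but red is not meant.

How it is judged:
By the outcome, as a careful person would: the job done as asked, in the order asked, and still so for the second after the job is handed in, with the robot touching nothing.
It also fails if it takes over 138 s, if anything falls off the work surface, if the arm or the gripper's body presses on something with over 40 N, if the wrist force passes 120 N, or if a joint passes its speed limit or range.

ROBOT

A 6-joint arm with a two-finger parallel gripper is mounted at the origin on the work surface. World frame = base frame: x ahead of the robot, y to its left, z up, the work surface at z = 0. Lengths are in m, angles in rad, forces in N, time in s.
With the tool pointing down it reaches from about 0.35 to 0.975 m from the base axis. Payload 4.9 kg.
Tool frame: the origin (TCP) lies where the fingers leave the gripper's body, on its centre line; the fingertips stand 73 mm ahead of it and the grasp point (between the pads) lies 54 mm ahead of it; z points along the fingers, y is the direction in which the jaws open and shut (so a half turn about z gives the same grasp; the last joint's range is limited). The gripper opens to 85 mm and grips with 20 to 120 N. Pads are 22 mm wide; open, the fingers measure 114 mm over their backs; the gripper's body (76 mm by 85 mm) begins 54 mm behind the grasp point. The pads swing forward as they close: fully open they stand 13 mm farther back than shut.
Start: joints at [1.198, 0.053, 1.613, -0, 1.476, -0.119], TCP at [0.157, 0.605, 0.304] pointing down, gripper open.
Joint ranges: [-3.01, 3.01], [-1.01, 2.22], [0.06, 2.58], [-1.02, 4.17], [0.09, 2.62], [-3.14, 3.14]. Speed limits (rad/s): [2.57, 2.57, 3.14, 3.14, 3.14, 3.14].

INTERFACE

Orientations are given as a rotation vector (axis times angle).
In Python, from station import monitor, vision, workorder gives the robot as it stands.
- The arm moves only by the tool arm_command, never from a script. Its argument "rows" is text: rows parted by semicolons, each of 6 numbers parted by spaces: the shift along the world's x, y, z in mm, then the turn, a rotation vector about the world's x, y, z in degrees. In form: tx ty tz wx wy wz; .... A call has 1 to 12 rows; each row is the pose to reach, as a shift and turn from the pose measured when the call began; what a row does not reach only later rows make up. A row lasts 1/8 s, in which the tool goes at most 62.5 mm and 10.7 degrees, less where a joint would pass 70% of its speed; a pose out of reach is approached as far as the arm can. A call with a gripper value outside its range is refused whole. "jaw" is the opening, from 0 (shut) to 1 (fully open), set as the call begins (left out, the last holds). The fingers move at their own pace and stop on an object; "squeeze" is the grip in N (left out, the last holds). Time passes only in rows, so rows that repeat a pose let the fingers close. It gives the time, the measured TCP pose, the force and the opening at its end, in the units of the state.
- monitor.get_obs(): the state, without advancing time (a new reading comes with each control period).
- vision.get_image(name): name is "scene" or "top"; returns a dict with "frame" (420x560x3 uint8, red, green, blue), "vfov" (degrees; the focal length in pixels is half the picture's height over the tangent of half this angle, whatever the lens; pixels are square), "cx", "cy" (the principal point, pixels), "R" (3x3) and "t" (3): a world point X has camera coordinates R X + t. Camera axes: x right, y down, z forward; pixel columns grow to the right and rows downward; lengths in m; the calibration is good to about 2 mm. A picture is of the moment at which its call begins. There is no depth.
- workorder.finish_job(): hands the job in, once; it reports no verdict.
The state is a dict: "t": time; "q": joint angles; "dq": joint speeds; "effort": joint torques, N m; "tool_pos": TCP position; "tool_rot": TCP orientation; "contact_force": force on the tool from outside, world axes, zero at the start; "wrist_torque": the same for the moment, N m; "opening": finger opening in m.
Only numpy, scipy, OpenCV 4.12 (cv2) and the standard library are available. Lean on these libraries where they do the work, as an engineer would, in place of code of your own. Each camera call takes 0.05 s, during which the arm holds its last target. There are 200 camera calls.

## Working session

There is one attempt and no reset: what is moved stays moved. The work goes in short steps, Python scripts to look and compute and a tool call to move; the robot and the scene stay as the last step left them, time stands still between calls to the robot, and variables do not carry over. Pictures are saved under pics/ and viewed, about 12 in all and at most 16, crops included, and the job is handed in when it is done.

Besides the shell and the picture viewer there is one more tool, called after "Request:" by a JSON object that holds its "method" and its "body", one argument or row to a line. arm_command: Moves the arm, as the interface text tells. Its arguments: {"type":"object","properties":{"rows":{"type":"string"},"jaw":{"type":"number"},"squeeze":{"type":"number"}},"required":["rows"]}

```bash
mkdir -p pics; ls; cat > h.py <<'E'
import numpy as np, cv2
from station import monitor, vision, workorder
def look(n,f):
    im=vision.get_image(n); a=im["frame"]; cv2.imwrite("pics/"+f,a[:,:,::-1]); return im
def K(im):
    f=im["frame"].shape[0]/2/np.tan(np.radians(im["vfov"])/2); return f
def ray(im,u,v,z):
    f=K(im);R=np.array(im["R"]);t=np.array(im["t"])
    d=R.T@np.array([(u-im["cx"])/f,(v-im["cy"])/f,1]); c=-R.T@t
    return c+d*(z-c[2])/d[2]
def proj(im,X):
    f=K(im);p=np.array(im["R"])@np.array(X)+np.array(im["t"]); return f*p[0]/p[2]+im["cx"],f*p[1]/p[2]+im["cy"]
E
python3 - <<'E'
from h import *
for n in("scene","top"):
    im=look(n,n+"0.png"); R=np.array(im["R"]); print(n,im["vfov"],im["cx"],im["cy"],(-R.T@im["t"]).round(3),R.round(3).tolist(),[k for k in im])
print(monitor.get_obs())
E
```

```text
pics
scene 57.72059848185145 277.25067059821293 211.03792667957475 [ 1.28  -0.161  0.718] [[0.321, 0.947, -0.021], [0.575, -0.213, -0.79], [-0.752, 0.241, -0.613]] ['frame', 'vfov', 'cx', 'cy', 'R', 't']
top 53.10104780485048 285.7161926182882 209.10680943845549 [0.338 0.103 1.282] [[-0.018, -1.0, 0.019], [-0.986, 0.015, -0.167], [0.166, -0.022, -0.986]] ['frame', 'vfov', 'cx', 'cy', 'R', 't']
{'t': 0.1, 'q': array([ 1.19802133e+00,  5.33094902e-02,  1.61415019e+00,  1.40130721e-06,
        1.47597984e+00, -1.18966143e-01]), 'dq': array([ 0.00029412, -0.00129861, -0.00382141,  0.00042295,  0.00094903,
        0.00184546]), 'effort': array([ 4.45860987e-04, -3.94901454e+01, -3.71364713e+01, -1.77974857e-04,
        3.84066050e-03, -4.32408115e-06]), 'tool_pos': array([0.15675693, 0.6045866 , 0.30277814]), 'tool_rot': array([-3.97555752e-01, -3.11588080e+00,  2.81287415e-03]), 'contact_force': array([ 1.54003895, -0.34960531, -0.68661759]), 'wrist_torque': array([ 0.00803338,  0.02551618, -0.01263897]), 'opening': 0.08557362520769186}
```

View pics/scene0.png

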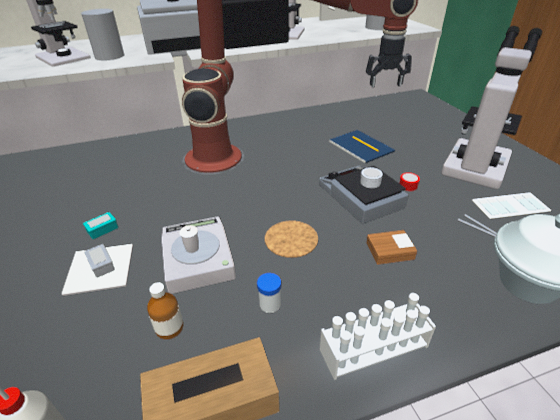

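View pics/top0.png

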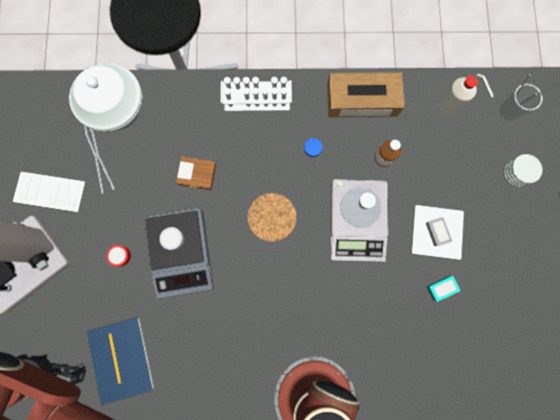

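The pictures show the tin on the warmer (top 171,238), the crucible on the balance (top 368,200), the steel box on the tile (top 440,231) and the empty mat (272,217). I'll crop closer to measure.

```bash
python3 - <<'E'
from h import *
a=cv2.imread("pics/top0.png"); s=cv2.imread("pics/scene0.png")
r=lambda i,x,y,w,h,k:cv2.resize(i[y:y+h,x:x+w],None,fx=k,fy=k,interpolation=cv2.INTER_CUBIC)
o=np.vstack([np.hstack([r(a,140,200,80,100,4),r(a,325,170,80,100,4)]),]); o2=np.hstack([r(a,405,200,70,70,4),r(s,60,235,80,70,4)])
c=np.zeros((700,640,3),np.uint8);c[:400,:640]=o;c[400:680,:600]=o2
cv2.imwrite("pics/c1.png",c[:600] if 0 else cv2.resize(c,None,fx=.85,fy=.85))
E
```

```text
(no output)
```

View pics/c1.png

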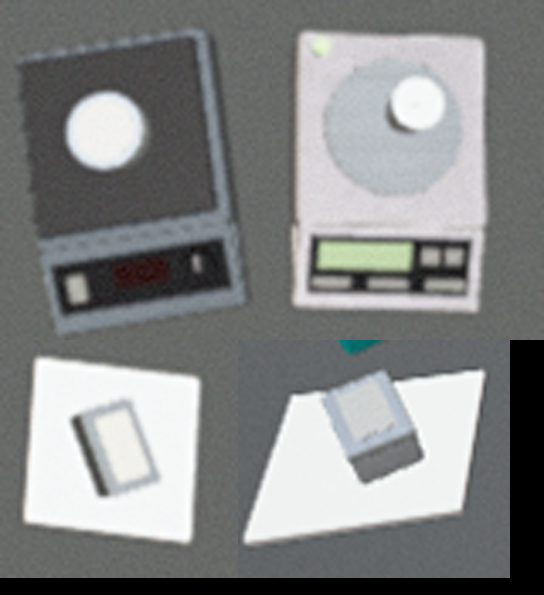

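```bash
cat > m.py <<'E'
from h import *
def w(im,p,z): return ray(im,*p,z)[:2]
E
python3 - <<'E'
from m import *
im=look("top","t1.png"); sc=look("scene","s1.png")
def P(p,off,org): return ((p[0]-off[0])/3.4+org[0],(p[1]-off[1])/3.4+org[1])
def quad(name,c,off,org,z):
    q=np.array([w(im,P(p,off,org),z) for p in c]); print(name,q.mean(0).round(4),np.linalg.norm(np.roll(q,-1,0)-q,axis=1).round(4), (q-np.roll(q,-1,0)).round(3).tolist()); return q.mean(0)
W=quad("warm",[(20,63),(193,38),(217,222),(42,238)],(0,0),(140,200),.08)
T=quad("tile",[(35,357),(200,378),(190,543),(24,523)],(0,340),(405,200),.014)
quad("box",[(84,412),(131,399),(159,480),(112,495)],(0,340),(405,200),.05)
# masks
a=im["frame"]; h=cv2.cvtColor(a,cv2.COLOR_RGB2HSV)
def blob(m,x,y,ww,hh):
    z=np.zeros_like(m);z[y:y+hh,x:x+ww]=m[y:y+hh,x:x+ww]
    c=max(cv2.findContours(z,cv2.RETR_EXTERNAL,cv2.CHAIN_APPROX_NONE)[0],key=cv2.contourArea);return c
g=cv2.cvtColor(a,cv2.COLOR_RGB2GRAY)
c=blob((g>150).astype(np.uint8)*255,155,220,35,38);e=cv2.minEnclosingCircle(c);print("tin",e,w(im,e[0],.114))
c=blob((g>205).astype(np.uint8)*255,345,185,45,35);e=cv2.minEnclosingCircle(c);print("cru",e,w(im,e[0],.127))
c=blob(((h[...,0]<25)&(h[...,1]>90)).astype(np.uint8)*255,240,185,65,65);e=cv2.fitEllipse(c);print("mat",e,w(im,e[0],.006))
c=blob(((a[...,0].astype(int)+4<a[...,2])).astype(np.uint8)*255,335,182,54,50);e=cv2.fitEllipse(cv2.convexHull(c));print("pan",e,w(im,e[0],.072))
print("pan manual",w(im,P((393,126),(272,0),(325,170)),.072))
c=blob((g>180).astype(np.uint8)*255,405,200,65,65);e=cv2.minAreaRect(c);print("tile",e,w(im,e[0],.014))
for n,X in dict(warm=[*W,.08],tile=[*T,.014]).items(): print(n,proj(sc,X))
E
```

```text
warm [0.4539 0.3946] [0.1464 0.157  0.1445 0.1486] [[-0.019, 0.145], [0.155, 0.022], [0.011, -0.144], [-0.147, -0.023]]
tile [ 0.4738 -0.3887] [0.1507 0.15   0.1486 0.1511] [[0.022, 0.149], [0.148, -0.022], [-0.02, -0.147], [-0.15, 0.02]]
box [ 0.4726 -0.383 ] [0.0438 0.0739 0.044  0.0754] [[-0.011, 0.042], [0.072, 0.019], [0.012, -0.042], [-0.073, -0.019]]
tin ((170.6492462158203, 237.99253845214844), 11.491986274719238) [0.45904861 0.39784446]
cru ((379.03125, 202.0), 18.37299919128418) [ 0.54951675 -0.18474614]
mat ((271.52313232421875, 216.89706420898438), (47.279354095458984, 47.709312438964844), 75.28563690185547) [0.53008565 0.11894876]
pan ((360.5452880859375, 206.8626708984375), (39.50064468383789, 41.243927001953125), 123.79463195800781) [ 0.54588464 -0.14320033]
pan manual [ 0.54529909 -0.14329862]
tile ((437.9000549316406, 231.80001831054688), (51.84651565551758, 48.74565124511719), 7.125016689300537) [ 0.47502152 -0.38839023]
warm (np.float64(368.42110901987195), np.float64(181.11364154568446))
tile (np.float64(99.05786972508264), np.float64(265.33285602344023))
```

```bash
python3 - <<'E'
from m import *
from scipy.spatial.transform import Rotation as Ro
o=monitor.get_obs(); print(Ro.from_rotvec(o["tool_rot"]).as_matrix().round(3))
im=vision.get_image("top"); sc=vision.get_image("scene")
P=lambda p,off,org:((p[0]-off[0])/3.4+org[0],(p[1]-off[1])/3.4+org[1])
q=[w(sc,P(p,(238,340),(60,235)),.014) for p in [(292,395),(484,370),(462,511),(245,543)]];print("tile sc",np.mean(q,0),np.array(q).round(3).tolist())
q=[w(sc,P(p,(238,340),(60,235)),.05) for p in [(322,392),(384,371),(416,432),(353,458)]];print("box sc",np.mean(q,0),np.array(q).round(3).tolist())
print("cru top",w(im,P((417,103),(272,0),(325,170)),.129))
s=sc["frame"];g=cv2.cvtColor(s,cv2.COLOR_RGB2GRAY);h=cv2.cvtColor(s,cv2.COLOR_RGB2HSV)
def blob(m,x,y,ww,hh):
    z=np.zeros(m.shape,np.uint8);z[y:y+hh,x:x+ww]=m[y:y+hh,x:x+ww]
    return max(cv2.findContours(z,cv2.RETR_EXTERNAL,cv2.CHAIN_APPROX_NONE)[0],key=cv2.contourArea)
c=blob((h[...,0]<25)&(h[...,1]>90),255,210,75,55);e=cv2.fitEllipse(c);print("mat sc",e,w(sc,e[0],.006))
r=lambda i,x,y,w_,h_,k:cv2.resize(i[y:y+h_,x:x+w_],None,fx=k,fy=k,interpolation=cv2.INTER_CUBIC)
cv2.imwrite("pics/c2.png",np.hstack([r(s,320,150,100,70,4),r(s,155,210,90,70,4)])[:,:,::-1])
E
```

```text
[[-0.968  0.251 -0.   ]
 [ 0.251  0.968 -0.001]
 [ 0.    -0.001 -1.   ]]
tile sc [ 0.48228122 -0.38703114] [[0.396, -0.45], [0.418, -0.304], [0.568, -0.324], [0.547, -0.47]]
box sc [ 0.48072016 -0.37956107] [[0.445, -0.414], [0.437, -0.37], [0.514, -0.346], [0.526, -0.389]]
cru top [ 0.5544845  -0.15246073]
mat sc ((291.0511779785156, 238.62069702148438), (35.7544059753418, 52.4650764465332), 89.99295806884766) [0.53889047 0.11505462]
```

View pics/c2.png

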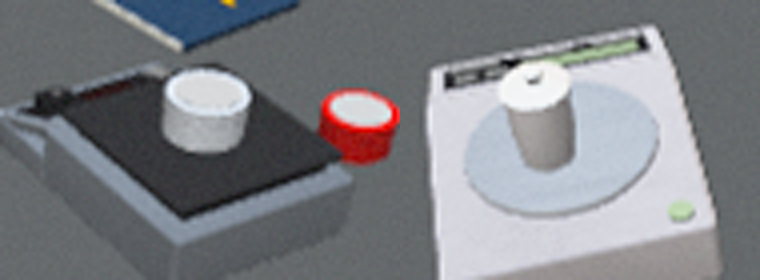

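The views disagree by about 8 mm in x, so I'll go above the tin and check against the gripper itself.

Request:
{"method": "arm_command", "body": {
  "rows": "40 -27 0 0 0 0; 80 -54 0 0 0 0; 120 -81 0 0 0 0; 160 -108 0 0 0 0; 200 -135 -10 0 0 0; 240 -162 -20 0 0 0; 275 -187 -35 0 0 0; 300 -207 -50 0 0 0; 305 -207 -60 0 0 0; 305 -207 -60 0 0 0; 305 -207 -60 0 0 0",
  "jaw": 1,
  "squeeze": 30
}}

```text
t: 1.68
tool_pos: [0.4613, 0.3987, 0.2441]
tool_rot: [0.396, 3.116, 0.0]
contact_force: [-0.2, 0.9, -0.2]
opening: 0.0856
```

```bash
python3 - <<'E'
from m import *
im=look("top","t2.png"); sc=look("scene","s2.png"); o=monitor.get_obs(); p=o["tool_pos"]; print(p)
print("tip mid expected", proj(im,p-[0,0,.06]),proj(sc,p-[0,0,.06]))
for i in(im,sc):
  for s in(1,-1): print(proj(i,p+np.array([.251,.968,0])*s*.05-[0,0,.06]))
r=lambda i,x,y,w_,h_,k:cv2.resize(i[y:y+h_,x:x+w_],None,fx=k,fy=k,interpolation=cv2.INTER_CUBIC)
cv2.imwrite("pics/c3.png",np.hstack([r(im["frame"],120,190,95,110,4),r(sc["frame"],320,95,100,110,4)])[:,:,::-1])
E
```

```text
[0.46136396 0.39873741 0.24441436]
tip mid expected (np.float64(163.56002842631221), np.float64(234.43852386393405)) (np.float64(375.6849518048095), np.float64(151.2690689379225))
(np.float64(145.04911273093836), np.float64(229.9504024940244))
(np.float64(182.10554458779274), np.float64(238.93503439696764))
(np.float64(393.072838036612), np.float64(150.31169006071144))
(np.float64(358.22487491430377), np.float64(152.23042264052935))
```

View pics/c3.png

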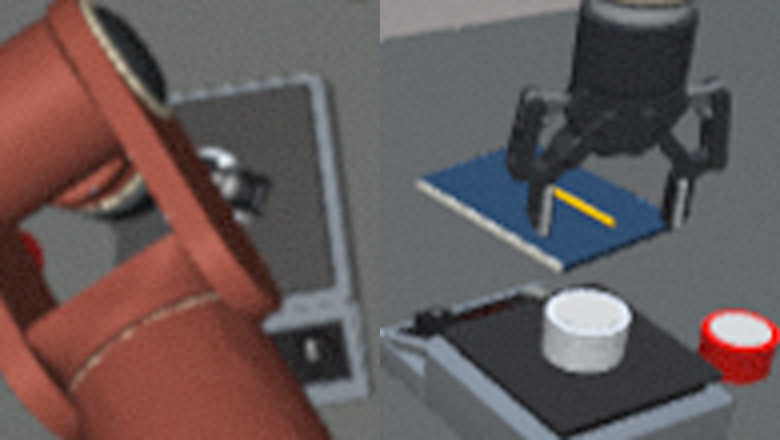

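```bash
python3 - <<'E'
from m import *
sc=look("scene","s3.png"); f=sc["frame"]
c3=cv2.imread("pics/s3.png"); g=cv2.cvtColor(c3,cv2.COLOR_BGR2GRAY)
m=np.zeros_like(g); m[160:195,355:388]=(g[160:195,355:388]>110)*255
c=max(cv2.findContours(m,cv2.RETR_EXTERNAL,cv2.CHAIN_APPROX_NONE)[0],key=cv2.contourArea); x,y,ww,hh=cv2.boundingRect(c); print(x,y,ww,hh)
for z,p in((.114,(371.75,173)),): print(w(sc,p,z),w(sc,(p[0]-2.2,p[1]-1),z))
# predicted outline of tin at given centre
for X in (.459,.464,.469):
  t=np.linspace(0,6.3,90); pts=[proj(sc,(X+.031*np.cos(k),.396+.031*np.sin(k),.114)) for k in t]+[proj(sc,(X+.03*np.cos(k),.396+.03*np.sin(k),.08)) for k in t]; pts=np.array(pts);print(X,pts.min(0),pts.max(0))
E
```

```text
355 165 28 23
[0.46323745 0.39551715] [0.45612501 0.39227419]
0.459 [359.52344877 166.75692202] [381.96771857 187.55757974]
0.464 [360.32905973 167.57068663] [382.87038257 188.46139049]
0.469 [361.13999173 168.38982649] [383.7791663  189.37131777]
```

Request:
{"method": "arm_command", "body": {
  "rows": "-2 -1 -30 0 0 0; -2 -1 -55 0 0 0; -2 -1 -75 0 0 0; -2 -1 -85 0 0 0; -2 -1 -88 0 0 0; -2 -1 -88 0 0 0; -2 -1 -88 0 0 0"
}}

```text
t: 2.7
tool_pos: [0.4599, 0.398, 0.1575]
tool_rot: [0.395, 3.114, 0.002]
contact_force: [-0.1, 0.4, -0.2]
opening: 0.0855
```

```bash
python3 - <<'E'
from m import *
sc=look("scene","s4.png"); o=monitor.get_obs(); print(o["tool_pos"],o["contact_force"])
r=lambda i,x,y,w_,h_,k:cv2.resize(i[y:y+h_,x:x+w_],None,fx=k,fy=k,interpolation=cv2.INTER_CUBIC)
cv2.imwrite("pics/c4.png",r(sc["frame"],320,120,100,90,5)[:,:,::-1])
E
```

```text
[0.45990462 0.39794493 0.15739681] [ 0.36677472 -0.07694209  0.72397699]
```

View pics/c4.png

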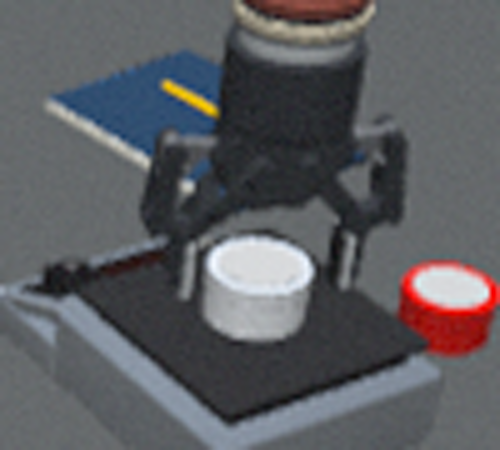

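Request:
{"method": "arm_command", "body": {
  "rows": "0 -3 0 0 0 0; 0 -3 0 0 0 0; 0 -3 0 0 0 0; 0 -3 0 0 0 0; 0 -3 0 0 0 0; 0 -3 0 0 0 0",
  "jaw": 0,
  "squeeze": 30
}}

```text
t: 3.5
tool_pos: [0.4603, 0.395, 0.1582]
tool_rot: [0.395, 3.114, 0.003]
contact_force: [-0.4, -1.3, 5.3]
opening: 0.0589
```

Request:
{"method": "arm_command", "body": {
  "rows": "0 0 5 0 0 0; 0 0 15 0 0 0; 0 0 35 0 0 0; 0 0 60 0 0 0; 0 0 80 0 0 0; 0 0 80 0 0 0"
}}

```text
t: 4.25
tool_pos: [0.4613, 0.3957, 0.2414]
tool_rot: [0.395, 3.11, 0.008]
contact_force: [0.6, 0.1, -0.6]
opening: 0.0591
```

```bash
python3 - <<'E'
from m import *
sc=look("scene","s5.png"); o=monitor.get_obs(); print(o["tool_pos"],o["contact_force"],o["opening"])
r=lambda i,x,y,w_,h_,k:cv2.resize(i[y:y+h_,x:x+w_],None,fx=k,fy=k,interpolation=cv2.INTER_CUBIC)
cv2.imwrite("pics/c5.png",r(sc["frame"],320,90,100,110,5)[:,:,::-1])
E
```

```text
[0.46066199 0.39527713 0.23949278] [-0.50334865  0.17713028 -0.95951216] 0.059247558302740456
```

View pics/c5.png

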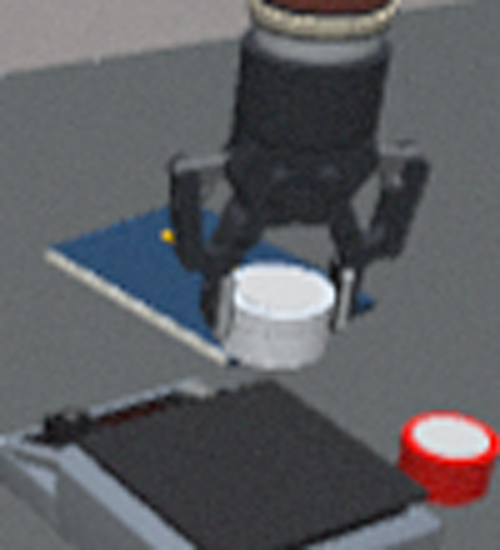

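Request:
{"method": "arm_command", "body": {
  "rows": "8 -30 0 0 0 0; 18 -70 0 0 0 0; 29 -110 0 0 0 0; 40 -150 0 0 0 0; 50 -190 -10 0 0 0; 60 -230 -30 0 0 0; 68 -260 -60 0 0 0; 73 -278 -95 0 0 0; 73 -278 -125 0 0 0; 73 -278 -145 0 0 0; 73 -278 -150 0 0 0; 73 -278 -150 0 0 0"
}}

```text
t: 5.8
tool_pos: [0.5338, 0.1176, 0.0897]
tool_rot: [0.394, 3.112, 0.005]
contact_force: [0.2, 1.0, -0.3]
opening: 0.0591
```

Request:
{"method": "arm_command", "body": {
  "rows": "0 0 -2 0 0 0; 0 0 -4 0 0 0; 0 0 -4 0 0 0"
}}

```text
t: 6.18
tool_pos: [0.534, 0.1177, 0.086]
tool_rot: [0.394, 3.111, 0.005]
contact_force: [0.2, -0.8, -1.1]
opening: 0.0589
```

Request:
{"method": "arm_command", "body": {
  "rows": "0 0 -1 0 0 0; 0 0 -2 0 0 0; 0 0 -2 0 0 0"
}}

```text
t: 6.55
tool_pos: [0.5341, 0.1177, 0.0842]
tool_rot: [0.394, 3.111, 0.005]
contact_force: [-0.0, 0.8, 0.7]
opening: 0.0592
```

Request:
{"method": "arm_command", "body": {
  "rows": "0 0 -0.5 0 0 0; 0 0 -1 0 0 0; 0 0 -1 0 0 0"
}}

```text
t: 6.92
tool_pos: [0.5344, 0.1177, 0.0842]
tool_rot: [0.394, 3.111, 0.005]
contact_force: [-2.7, -0.1, 6.3]
opening: 0.059
```

```bash
python3 - <<'E'
from m import *
sc=look("scene","s6.png"); im=look("top","t6.png");o=monitor.get_obs(); print(o["tool_pos"],o["contact_force"],o["opening"])
r=lambda i,x,y,w_,h_,k:cv2.resize(i[y:y+h_,x:x+w_],None,fx=k,fy=k,interpolation=cv2.INTER_CUBIC)
cv2.imwrite("pics/c6.png",r(sc["frame"],245,160,95,110,5)[:,:,::-1])
E
```

```text
[0.53441017 0.11767724 0.0841499 ] [-3.11125842 -0.2433284   6.17320221] 0.05906451652445749
```

View pics/c6.png

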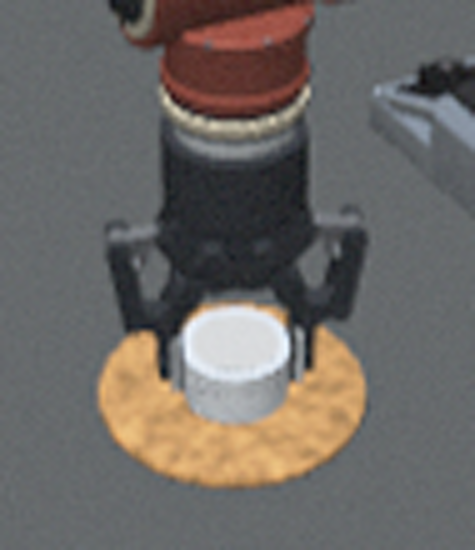

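Request:
{"method": "arm_command", "body": {
  "rows": "0 0 1 0 0 0; 0 0 1 0 0 0; 0 0 1 0 0 0; 0 0 1 0 0 0; 0 0 20 0 0 0; 0 0 60 0 0 0; 0 0 110 0 0 0; 0 0 150 0 0 0; 0 0 180 0 0 0; 0 0 180 0 0 0",
  "jaw": 1
}}

```text
t: 8.28
tool_pos: [0.536, 0.1178, 0.2691]
tool_rot: [0.393, 3.103, 0.008]
contact_force: [0.9, 0.2, 0.4]
opening: 0.0853
```

```bash
python3 - <<'E'
from m import *
sc=look("scene","s7.png"); im=look("top","t7.png");o=monitor.get_obs(); print(o["tool_pos"],o["contact_force"],o["opening"])
print("pan sc",w(sc,(195.5,246.75),.072))
# crucible lid in scene: lid ellipse centre crop (536,85)
print("cru sc",w(sc,(155+(537-400)/4,210+88/4),.129))
s=sc["frame"].astype(int); h=cv2.cvtColor(sc["frame"],cv2.COLOR_RGB2HSV)
m=((s[...,2]-s[...,0])>6).astype(np.uint8); m[:225]=0;m[270:]=0;m[:,:165]=0;m[:,232:]=0
c=max(cv2.findContours(m,0,1)[0],key=cv2.contourArea);e=cv2.fitEllipse(cv2.convexHull(c));print(e,w(sc,e[0],.072))
r=lambda i,x,y,w_,h_,k:cv2.resize(i[y:y+h_,x:x+w_],None,fx=k,fy=k,interpolation=cv2.INTER_CUBIC)
cv2.imwrite("pics/c7.png",np.hstack([r(sc["frame"],155,160,170,120,4),])[:,:,::-1])
E
```

```text
[0.53422454 0.11768782 0.26441451] [ 0.28195085 -0.00868432 -0.40856527] 0.08556407200836692
pan sc [ 0.55457558 -0.14361153]
cru sc [ 0.56238973 -0.15098056]
((194.041748046875, 247.71559143066406), (59.86766815185547, 82.76935577392578), 91.09358978271484) [ 0.55682871 -0.1475849 ]
```

View pics/c7.png

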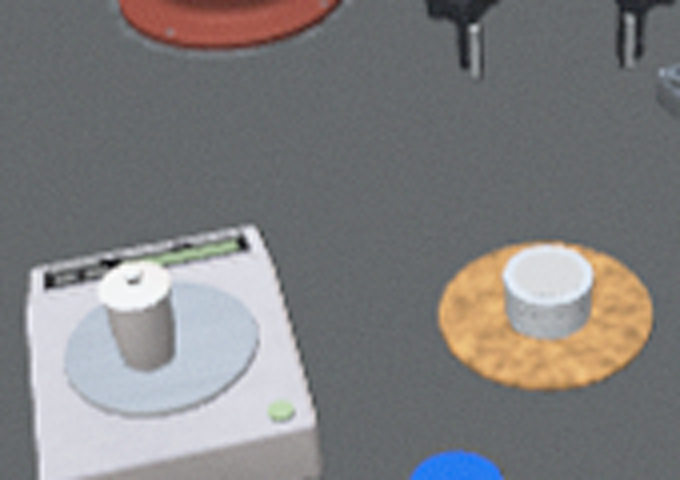

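Request:
{"method": "arm_command", "body": {
  "rows": "3 -35 0 0 0 0; 7 -80 0 0 0 0; 11 -130 0 0 0 0; 15 -180 0 0 0 0; 20 -225 0 0 0 0; 24 -260 0 0 0 0; 24 -270 0 0 0 0; 24 -270 0 0 0 0; 24 -270 -10 0 0 0; 24 -270 -10 0 0 0"
}}

```text
t: 9.62
tool_pos: [0.5576, -0.1509, 0.2526]
tool_rot: [0.392, 3.113, 0.007]
contact_force: [0.2, -0.1, -0.2]
opening: 0.0858
```

```bash
python3 - <<'E'
from m import *
sc=look("scene","s8.png");o=monitor.get_obs(); print(o["tool_pos"],o["contact_force"],o["opening"])
r=lambda i,x,y,w_,h_,k:cv2.resize(i[y:y+h_,x:x+w_],None,fx=k,fy=k,interpolation=cv2.INTER_CUBIC)
cv2.imwrite("pics/c8.png",np.hstack([r(sc["frame"],150,130,100,140,4),])[:,:,::-1])
p=o["tool_pos"]
for s in(1,-1): print((np.array(proj(sc,p+np.array([.251,.968,0])*s*.045-[0,0,.06]))-[150,130])*4)
E
```

```text
[ 0.557848   -0.1511606   0.25336491] [-0.52510343  0.39858363  0.55085556] 0.0855048033493441
[216.6625423  312.78318255]
[ 57.17252904 322.44711084]
```

View pics/c8.png

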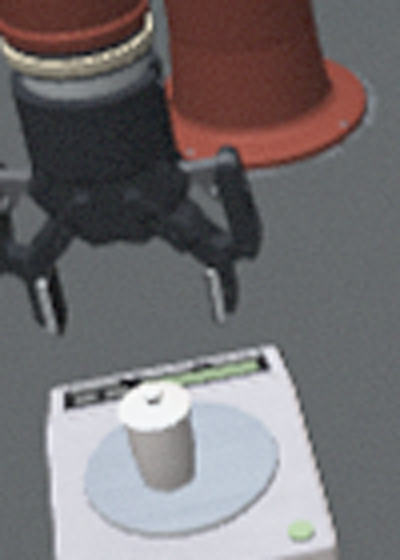

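Request:
{"method": "arm_command", "body": {
  "rows": "1 -1 -25 0 0 0; 1 -1 -50 0 0 0; 1 -1 -72 0 0 0; 1 -1 -86 0 0 0; 1 -1 -93 0 0 0; 1 -1 -94 0 0 0; 1 -1 -94 0 0 0"
}}

```text
t: 10.55
tool_pos: [0.5593, -0.1523, 0.1603]
tool_rot: [0.391, 3.111, 0.005]
contact_force: [-0.2, -0.2, -0.1]
opening: 0.0854
```

Request:
{"method": "arm_command", "body": {
  "rows": "0 0 0 0 0 0; 0 0 0 0 0 0; 0 0 0 0 0 0; 0 0 0 0 0 0; 0 0 0 0 0 0; 0 0 0 0 0 0; 0 0 0 0 0 0",
  "jaw": 0,
  "squeeze": 30
}}

```text
t: 11.42
tool_pos: [0.5595, -0.1526, 0.1607]
tool_rot: [0.391, 3.11, 0.005]
contact_force: [-1.1, -1.8, 3.4]
opening: 0.0388
```

```bash
python3 - <<'E'
from m import *
sc=look("scene","s9.png");o=monitor.get_obs(); print(o["tool_pos"],o["contact_force"],o["opening"])
r=lambda i,x,y,w_,h_,k:cv2.resize(i[y:y+h_,x:x+w_],None,fx=k,fy=k,interpolation=cv2.INTER_CUBIC)
cv2.imwrite("pics/c9.png",np.hstack([r(sc["frame"],150,150,100,120,5),])[:,:,::-1])
E
```

```text
[ 0.55949397 -0.15260248  0.16066044] [-1.13169401 -2.57572335  3.50087619] 0.03911292216861632
```

View pics/c9.png

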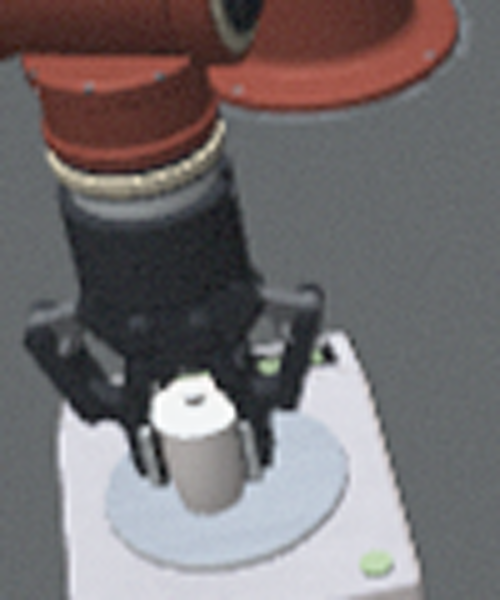

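Request:
{"method": "arm_command", "body": {
  "rows": "0 0 5 0 0 0; 0 0 15 0 0 0; 0 0 35 0 0 0; 0 0 60 0 0 0; 0 0 85 0 0 0; 0 0 105 0 0 0; 0 0 110 0 0 0; 0 0 110 0 0 0"
}}

```text
t: 12.48
tool_pos: [0.5595, -0.1526, 0.2707]
tool_rot: [0.391, 3.11, 0.005]
contact_force: [-0.6, 0.4, -2.3]
opening: 0.0392
```

```bash
python3 - <<'E'
from m import *
im=look("top","t10.png");sc=look("scene","s10.png");o=monitor.get_obs(); print(o["tool_pos"],o["contact_force"],o["opening"])
for n,i,z,box in(("top",im,.08,(135,195,85,90)),("scene",sc,.08,(315,150,95,70))):
    x,y,ww,hh=box; a=i["frame"]; g=cv2.cvtColor(a,cv2.COLOR_RGB2GRAY); m=np.zeros_like(g); s=a[y:y+hh,x:x+ww].astype(int)
    m[y:y+hh,x:x+ww]=((s.max(2)<70)&(abs(s[...,2]-s[...,0])<12))*255
    m=cv2.morphologyEx(m,cv2.MORPH_OPEN,np.ones((5,5)))
    c=max(cv2.findContours(m,0,1)[0],key=cv2.contourArea); h=cv2.convexHull(c)
    q=cv2.approxPolyN(h,4).reshape(-1,2)
    Q=np.array([w(i,p,z) for p in q]); print(n,q.tolist(),Q.round(3).tolist(),Q.mean(0).round(4),np.linalg.norm(np.roll(Q,-1,0)-Q,axis=1).round(3))
r=lambda i,x,y,w_,h_,k:cv2.resize(i[y:y+h_,x:x+w_],None,fx=k,fy=k,interpolation=cv2.INTER_CUBIC)
cv2.imwrite("pics/c10.png",np.hstack([r(im["frame"],135,195,85,90,4),r(sc["frame"],315,140,105,90,4)])[:,:,::-1])
E
```

```text
[ 0.55900385 -0.15239209  0.26933666] [ 0.34066905  0.0554542  -1.28817252] 0.03888036005624688
top [[207, 284], [190, 284], [188, 273], [204, 270]] [[0.331, 0.301], [0.332, 0.349], [0.363, 0.355], [0.37, 0.31]] [0.3492 0.329 ] [0.048 0.031 0.045 0.04 ]
scene [[407, 189], [365, 204], [331, 175], [372, 164]] [[0.53, 0.478], [0.552, 0.329], [0.383, 0.304], [0.37, 0.455]] [0.4588 0.3915] [0.151 0.17  0.151 0.161]
```

View pics/c10.png

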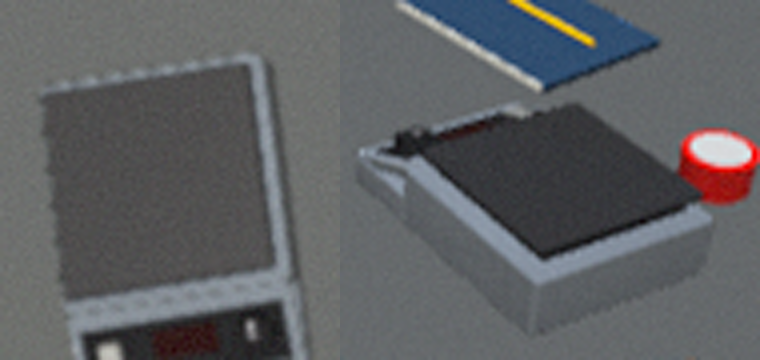

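```bash
python3 - <<'E'
from m import *
im=vision.get_image("top");sc=vision.get_image("scene")
for i,c,ox,oy,px in((im,[(42,93),(248,65),(272,270),(63,298)],135,195,0),(sc,[(580,105),(705,198),(545,257),(418,150)],315,140,340)):
    Q=np.array([w(i,((x-px)/4+ox,y/4+oy),.08) for x,y in c]); print(Q.round(3).tolist(),Q.mean(0),np.linalg.norm(np.roll(Q,-1,0)-Q,axis=1).round(3))
E
```

```text
[[0.521, 0.48], [0.539, 0.333], [0.392, 0.313], [0.375, 0.46]] [0.45635071 0.39646207] [0.148 0.149 0.147 0.147]
[[0.386, 0.457], [0.531, 0.475], [0.554, 0.331], [0.4, 0.308]] [0.46772889 0.39272773] [0.147 0.145 0.156 0.149]
```

Request:
{"method": "arm_command", "body": {
  "rows": "-3 20 0 0 0 0; -9 55 0 0 0 0; -17 100 0 0 0 0; -25 145 0 0 0 0; -33 190 0 0 0 0; -41 235 0 0 0 0; -50 280 0 0 0 0; -58 325 0 0 0 0; -66 370 0 0 0 0; -74 415 0 0 0 0; -82 460 0 0 0 0; -90 505 0 0 0 0"
}}

```text
t: 14.18
tool_pos: [0.4674, 0.3546, 0.2687]
tool_rot: [0.391, 3.114, 0.005]
contact_force: [1.0, 0.3, -1.2]
opening: 0.0391
```

Request:
{"method": "arm_command", "body": {
  "rows": "-2 18 0 0 0 0; -4 30 -10 0 0 0; -4 30 -25 0 0 0; -4 30 -25 0 0 0"
}}

```text
t: 14.68
tool_pos: [0.4627, 0.383, 0.2407]
tool_rot: [-0.393, -3.117, 0.001]
contact_force: [0.2, 0.6, -1.1]
opening: 0.0391
```

Request:
{"method": "arm_command", "body": {
  "rows": "0 12 -10 0 0 0; 0 12 -30 0 0 0; 0 12 -48 0 0 0; 0 12 -60 0 0 0; 0 12 -67 0 0 0; 0 12 -69 0 0 0; 0 12 -69 0 0 0; 0 12 -69 0 0 0"
}}

```text
t: 15.68
tool_pos: [0.463, 0.3952, 0.1725]
tool_rot: [0.393, 3.116, 0.001]
contact_force: [0.7, -0.2, -0.9]
opening: 0.0387
```

```bash
python3 - <<'E'
from m import *
sc=look("scene","s11.png");o=monitor.get_obs(); print(o["tool_pos"],o["contact_force"],o["opening"])
r=lambda i,x,y,w_,h_,k:cv2.resize(i[y:y+h_,x:x+w_],None,fx=k,fy=k,interpolation=cv2.INTER_CUBIC)
cv2.imwrite("pics/c11.png",np.hstack([r(sc["frame"],315,110,105,110,5)])[:,:,::-1])
E
```

```text
[0.46300308 0.39520083 0.17245187] [-0.10613213 -0.22689262 -1.03469578] 0.03850450254296718
```

View pics/c11.png

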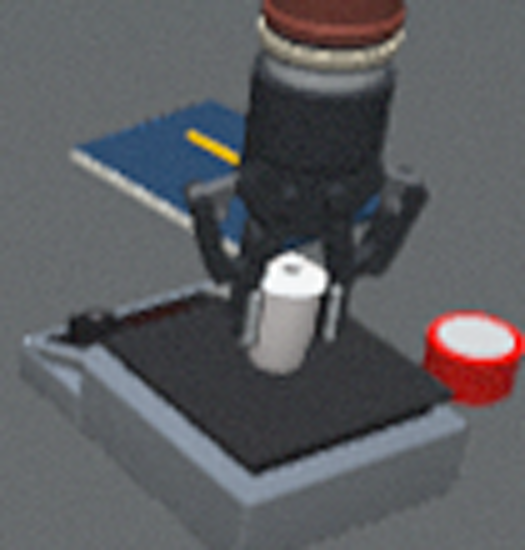

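Request:
{"method": "arm_command", "body": {
  "rows": "-1 0 -1 0 0 0; -1 0 -2 0 0 0; -1 0 -3 0 0 0; -1 0 -3 0 0 0"
}}

```text
t: 16.23
tool_pos: [0.4619, 0.3951, 0.1692]
tool_rot: [0.393, 3.117, 0.0]
contact_force: [-0.3, -0.1, -0.6]
opening: 0.0389
```

Request:
{"method": "arm_command", "body": {
  "rows": "0 0 -0.5 0 0 0; 0 0 -1 0 0 0; 0 0 -1 0 0 0"
}}

```text
t: 16.6
tool_pos: [0.4621, 0.3952, 0.1687]
tool_rot: [0.393, 3.116, 0.0]
contact_force: [-1.1, -1.0, 2.4]
opening: 0.0388
```

Request:
{"method": "arm_command", "body": {
  "rows": "0 0 0.5 0 0 0; 0 0 0.5 0 0 0; 0 0 0.5 0 0 0; 0 0 0.5 0 0 0; 0 0 10 0 0 0; 0 0 40 0 0 0; 0 0 75 0 0 0; 0 0 105 0 0 0; 0 0 105 0 0 0",
  "jaw": 1
}}

```text
t: 17.73
tool_pos: [0.4633, 0.396, 0.2781]
tool_rot: [0.392, 3.111, 0.008]
contact_force: [0.4, -0.6, -0.3]
opening: 0.0853
```

Request:
{"method": "arm_command", "body": {
  "rows": "0 -30 0 0 0 0; 1 -85 0 0 0 3; 3 -140 0 0 0 6; 4 -195 0 0 0 9; 5 -250 0 0 0 12; 6 -305 0 0 0 15; 7 -360 0 0 0 18; 8 -415 0 0 0 21; 10 -470 0 0 0 24; 11 -525 0 0 0 27; 12 -580 0 0 0 30; 13 -635 0 0 0 30"
}}

```text
t: 19.23
tool_pos: [0.4756, -0.2405, 0.2768]
tool_rot: [-0.427, 3.109, 0.012]
contact_force: [0.9, 0.2, 0.2]
opening: 0.0852
```

Request:
{"method": "arm_command", "body": {
  "rows": "1 -50 0 0 0 0; 1 -95 -10 0 0 0; 1 -130 -40 0 0 0; 1 -141 -80 0 0 0; 1 -141 -105 0 0 0; 1 -141 -105 0 0 0; 1 -141 -105 0 0 0"
}}

```text
t: 20.1
tool_pos: [0.4769, -0.3816, 0.1724]
tool_rot: [-0.427, 3.108, 0.012]
contact_force: [1.0, -0.2, 0.8]
opening: 0.0854
```

```bash
python3 - <<'E'
from m import *
im=look("top","t12.png");sc=look("scene","s12.png");o=monitor.get_obs(); print(o["tool_pos"],o["contact_force"],o["opening"])
r=lambda i,x,y,w_,h_,k:cv2.resize(i[y:y+h_,x:x+w_],None,fx=k,fy=k,interpolation=cv2.INTER_CUBIC)
cv2.imwrite("pics/c12.png",np.hstack([r(sc["frame"],55,180,95,120,5),r(im["frame"],400,180,60,120,5)])[:,:,::-1])
E
```

```text
[ 0.47734962 -0.38192695  0.1736007 ] [ 0.09078117 -0.90010911  0.30785658] 0.08563929264006293
```

View pics/c12.png

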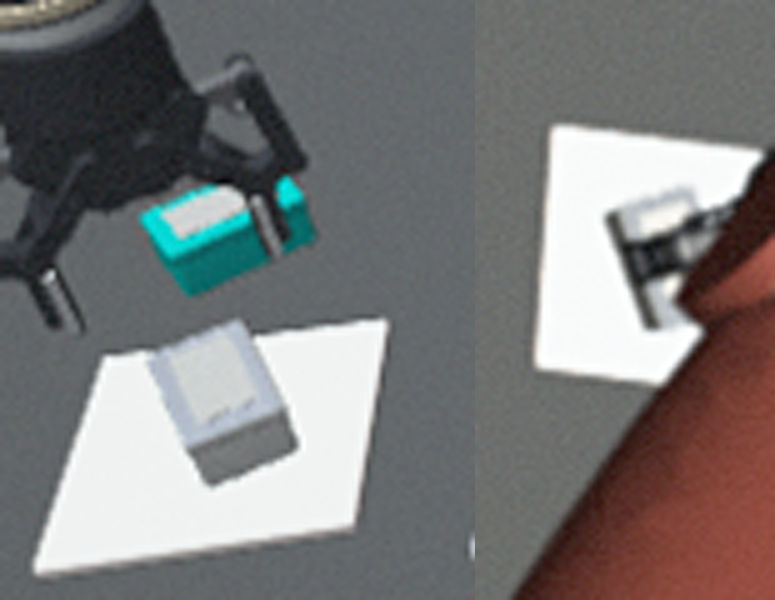

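```bash
python3 - <<'E'
from m import *
sc=vision.get_image("scene");p=monitor.get_obs()["tool_pos"];print(p)
b=np.array([89.4,238.4])-proj(sc,p-[0,0,.06]);print(b)
q=np.array([98.4,257])-b; print(w(sc,q,.05), w(sc,(98.4,257),.05))
E
```

```text
[ 0.47735871 -0.38190819  0.17367545]
[0.10982084 1.73496154]
[ 0.47684057 -0.37997144] [ 0.48357517 -0.37950486]
```

Consistent to 2 mm. Descend and grip.

Request:
{"method": "arm_command", "body": {
  "rows": "-1 1 -25 0 0 0; -1 1 -50 0 0 0; -1 1 -68 0 0 0; -1 1 -78 0 0 0; -1 1 -82 0 0 0; -1 1 -82 0 0 0; -1 1 -82 0 0 0"
}}

```text
t: 21.12
tool_pos: [0.4768, -0.3814, 0.0926]
tool_rot: [-0.427, 3.106, 0.006]
contact_force: [-0.8, 0.3, 0.4]
opening: 0.0852
```

Request:
{"method": "arm_command", "body": {
  "rows": "0 0 0 0 0 0; 0 0 0 0 0 0; 0 0 0 0 0 0; 0 0 0 0 0 0; 0 0 0 0 0 0; 0 0 0 0 0 0; 0 0 0 0 0 0",
  "jaw": 0,
  "squeeze": 40
}}

```text
t: 22.0
tool_pos: [0.4771, -0.3817, 0.0932]
tool_rot: [-0.427, 3.105, 0.005]
contact_force: [-0.7, -0.2, 5.4]
opening: 0.0472
```

Request:
{"method": "arm_command", "body": {
  "rows": "0 0 5 0 0 0; 0 0 15 0 0 0; 0 0 35 0 0 0; 0 0 65 0 0 0; 0 0 100 0 0 0; 0 0 135 0 0 0; 0 0 160 0 0 0; 0 0 165 0 0 0; 0 0 165 0 0 0"
}}

```text
t: 23.12
tool_pos: [0.477, -0.3816, 0.2584]
tool_rot: [-0.427, 3.105, 0.005]
contact_force: [0.4, -0.2, -1.1]
opening: 0.0473
```

Request:
{"method": "arm_command", "body": {
  "rows": "8 25 0 0 0 0; 20 65 0 0 0 0; 33 105 0 0 0 0; 45 145 0 0 0 0; 57 185 0 0 0 0; 68 220 0 0 0 0; 73 238 -5 0 0 0; 73 238 -25 0 0 0; 73 238 -50 0 0 0; 73 238 -75 0 0 0; 73 238 -93 0 0 0; 73 238 -100 0 0 0"
}}

```text
t: 24.62
tool_pos: [0.5488, -0.144, 0.1559]
tool_rot: [-0.426, 3.109, 0.007]
contact_force: [0.2, -0.9, -1.6]
opening: 0.0477
```

Request:
{"method": "arm_command", "body": {
  "rows": "0 0 0 0 0 0; 0 0 0 0 0 0"
}}

```text
t: 24.88
tool_pos: [0.5491, -0.1444, 0.1566]
tool_rot: [-0.425, 3.108, 0.006]
contact_force: [-0.2, 0.3, -1.5]
opening: 0.0474
```

```bash
python3 - <<'E'
from m import *
im=look("top","t13.png");sc=look("scene","s13.png");o=monitor.get_obs(); print(o["tool_pos"],o["contact_force"],o["opening"])
r=lambda i,x,y,w_,h_,k:cv2.resize(i[y:y+h_,x:x+w_],None,fx=k,fy=k,interpolation=cv2.INTER_CUBIC)
cv2.imwrite("pics/c13.png",np.hstack([r(sc["frame"],150,180,95,120,5),r(im["frame"],325,170,60,120,5)])[:,:,::-1])
E
```

```text
[ 0.54934519 -0.14429001  0.15696403] [ 0.1907203  -0.3910685  -0.44384911] 0.04743890049778279
```

View pics/c13.png

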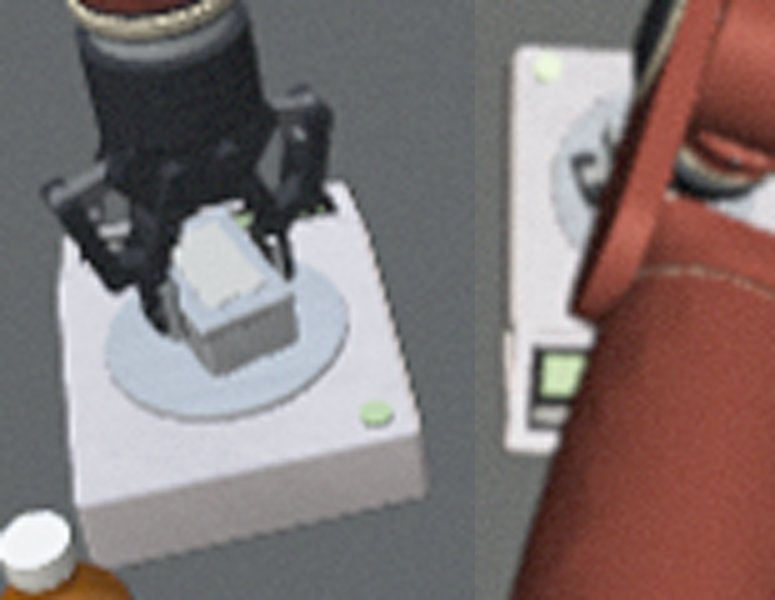

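```bash
python3 - <<'E'
from m import *
sc=vision.get_image("scene")
f=lambda x,y,z:w(sc,(x/5+150,y/5+180),z)
a,b=f(217,375,.0778),f(298,335,.0778); print("front mid",(a+b)/2, (a+b)/2-.039*np.array([.964,.267]), b-a)
a,b=f(203,332,.1138),f(297,292,.1138); print("front mid top",(a+b)/2, (a+b)/2-.039*np.array([.964,.267]), b-a)
for q in((107,350),(349,322),(200,418)):print("pan edge",f(*q,.072))
# circle fit of pan rim from points in both
P=np.array([f(*q,.072) for q in((107,355),(120,390),(150,412),(200,418),(260,405),(310,378),(345,335),(348,310))])
A=np.c_[2*P,np.ones(len(P))];s=np.linalg.lstsq(A,(P**2).sum(1),rcond=None)[0];print("pan c",s[:2],np.sqrt(s[2]+s[0]**2+s[1]**2))
E
```

```text
front mid [ 0.58111963 -0.13215436] [ 0.54352363 -0.14256736] [-0.01440965  0.04200588]
front mid top [ 0.59016183 -0.13205098] [ 0.55256583 -0.14246398] [-0.01255696  0.04651822]
pan edge [ 0.54584302 -0.20163991]
pan edge [ 0.56687973 -0.08487211]
pan edge [ 0.60833056 -0.16519847]
pan c [ 0.55176612 -0.1440293 ] 0.059731047552348586
```

Request:
{"method": "arm_command", "body": {
  "rows": "1.5 0 -1 0 0 0; 2.5 -1 -2 0 0 0; 2.5 -1 -3 0 0 0; 2.5 -1 -4 0 0 0; 2.5 -1 -4 0 0 0"
}}

```text
t: 25.65
tool_pos: [0.5517, -0.1452, 0.1527]
tool_rot: [-0.426, 3.107, 0.006]
contact_force: [-0.2, 1.4, -1.5]
opening: 0.0474
```

Request:
{"method": "arm_command", "body": {
  "rows": "0 0 -0.5 0 0 0; 0 0 -1 0 0 0; 0 0 -1.5 0 0 0; 0 0 -1.5 0 0 0"
}}

```text
t: 26.15
tool_pos: [0.5517, -0.1452, 0.1513]
tool_rot: [-0.426, 3.107, 0.006]
contact_force: [0.4, 0.2, -0.3]
opening: 0.047
```

Request:
{"method": "arm_command", "body": {
  "rows": "0 0 -0.5 0 0 0; 0 0 -1 0 0 0; 0 0 -1 0 0 0"
}}

```text
t: 26.52
tool_pos: [0.552, -0.1453, 0.1512]
tool_rot: [-0.426, 3.107, 0.005]
contact_force: [-2.6, 1.1, 5.8]
opening: 0.0477
```

Request:
{"method": "arm_command", "body": {
  "rows": "0 0 0.5 0 0 0; 0 0 0.5 0 0 0; 0 0 0.5 0 0 0; 0 0 0.5 0 0 0; 0 0 10 0 0 0; 0 0 35 0 0 0; 0 0 65 0 0 0; 0 0 90 0 0 0; 0 0 90 0 0 0",
  "jaw": 1
}}

```text
t: 27.65
tool_pos: [0.5533, -0.1458, 0.2446]
tool_rot: [-0.425, 3.101, 0.001]
contact_force: [-0.7, 0.5, -0.4]
opening: 0.0855
```

Request:
{"method": "arm_command", "body": {
  "rows": "-2 30 0 0 0 0; -5 85 0 0 0 0; -10 140 0 0 0 0; -15 195 0 0 0 0; -17 245 -15 0 0 0; -18 263 -55 0 0 0; -18 263 -95 0 0 0; -18 263 -125 0 0 0; -18 263 -145 0 0 0; -18 263 -155 0 0 0; -18 263 -157 0 0 0; -18 263 -157 0 0 0"
}}

```text
t: 29.15
tool_pos: [0.5362, 0.1172, 0.0887]
tool_rot: [-0.425, 3.099, 0.0]
contact_force: [-0.2, -0.1, 0.0]
opening: 0.0855
```

Request:
{"method": "arm_command", "body": {
  "rows": "-2 0 -3 -0.1 0.8 0; -2 0 -4 -0.1 0.8 0; -2 0 -4 -0.1 0.8 0"
}}

```text
t: 29.52
tool_pos: [0.5342, 0.1171, 0.0849]
tool_rot: [0.426, -3.112, -0.001]
contact_force: [0.8, -1.2, -0.2]
opening: 0.0855
```

Request:
{"method": "arm_command", "body": {
  "rows": "0 0 0 0 0 0; 0 0 0 0 0 0; 0 0 0 0 0 0; 0 0 0 0 0 0; 0 0 0 0 0 0; 0 0 0 0 0 0",
  "jaw": 0,
  "squeeze": 30
}}

```text
t: 30.28
tool_pos: [0.5345, 0.1172, 0.0852]
tool_rot: [0.426, -3.112, -0.0]
contact_force: [0.8, -0.1, 2.7]
opening: 0.0591
```

Request:
{"method": "arm_command", "body": {
  "rows": "0 0 5 0 0 0; 0 0 15 0 0 0; 0 0 35 0 0 0; 0 0 65 0 0 0; 0 0 105 0 0 0; 0 0 145 0 0 0; 0 0 175 0 0 0; 0 0 185 0 0 0; 0 0 185 0 0 0"
}}

```text
t: 31.4
tool_pos: [0.5346, 0.1172, 0.271]
tool_rot: [-0.426, 3.111, 0.0]
contact_force: [-0.3, 0.2, -1.2]
opening: 0.0594
```

```bash
python3 - <<'E'
from m import *
for n,box in(("top",(400,190,80,90)),("scene",(50,230,95,75))):
    i=look(n,n+"14.png"); x,y,ww,hh=box; g=cv2.cvtColor(i["frame"],cv2.COLOR_RGB2GRAY); m=np.zeros_like(g); m[y:y+hh,x:x+ww]=(g[y:y+hh,x:x+ww]>160)*255
    c=max(cv2.findContours(m,0,1)[0],key=cv2.contourArea); q=cv2.approxPolyN(c,4).reshape(-1,2)
    Q=np.array([w(i,p,.014) for p in q]); print(n,q.tolist(),Q.mean(0).round(4),np.linalg.norm(np.roll(Q,-1,0)-Q,axis=1).round(3)); M=cv2.moments(c);print(w(i,(M['m10']/M['m00'],M['m01']/M['m00']),.014))
E
```

```text
top [[464, 210], [461, 260], [411, 253], [415, 204]] [ 0.4759 -0.388 ] [0.155 0.152 0.152 0.152]
[ 0.47471301 -0.38784436]
scene [[125, 285], [60, 295], [75, 251], [132, 243]] [ 0.4803 -0.3895] [0.149 0.154 0.149 0.154]
[ 0.48623545 -0.39047898]
```

Request:
{"method": "arm_command", "body": {
  "rows": "-2 -20 0 0 0 0; -6 -55 0 0 0 0; -11 -100 0 0 0 0; -16 -145 0 0 0 0; -21 -190 0 0 0 0; -26 -235 0 0 0 0; -31 -280 0 0 0 0; -36 -325 0 0 0 0; -41 -370 0 0 0 0; -46 -415 0 0 0 0; -51 -460 0 0 0 0; -55 -495 0 0 0 0"
}}

```text
t: 33.0
tool_pos: [0.4769, -0.3801, 0.267]
tool_rot: [0.423, -3.108, -0.004]
contact_force: [-0.3, 0.8, -0.1]
opening: 0.0593
```

Request:
{"method": "arm_command", "body": {
  "rows": "0 -11 -10 0 0 0; 0 -20 -35 0 0 0; 0 -20 -65 0 0 0; 0 -20 -100 0 0 0; 0 -20 -130 0 0 0; 0 -20 -155 0 0 0; 0 -20 -168 0 0 0; 0 -20 -171 0 0 0; 0 -20 -171 0 0 0"
}}

```text
t: 34.12
tool_pos: [0.4772, -0.4003, 0.0966]
tool_rot: [0.423, -3.109, -0.002]
contact_force: [-0.1, 0.1, -0.8]
opening: 0.0591
```

Request:
{"method": "arm_command", "body": {
  "rows": "1 6 0 0 0 0; 1 11 0 0 0 0; 1 11 -2 0 0 0; 1 11 -3 0 0 0; 1 11 -3 0 0 0"
}}

```text
t: 34.75
tool_pos: [0.4781, -0.3893, 0.0934]
tool_rot: [0.423, -3.109, -0.003]
contact_force: [0.3, 0.3, -0.5]
opening: 0.0589
```

Request:
{"method": "arm_command", "body": {
  "rows": "0 0 -0.5 0 0 0; 0 0 -1 0 0 0; 0 0 -1 0 0 0"
}}

```text
t: 35.12
tool_pos: [0.4783, -0.3896, 0.0932]
tool_rot: [0.423, -3.109, -0.002]
contact_force: [-3.2, 2.2, 5.0]
opening: 0.0591
```

Contact; release, rise and withdraw for a clear view.

Request:
{"method": "arm_command", "body": {
  "rows": "0 0 0.5 0 0 0; 0 0 0.5 0 0 0; 0 0 0.5 0 0 0; 0 0 0.5 0 0 0; 0 0 20 0 0 0; 0 0 60 0 0 0; 0 0 110 0 0 0; 0 0 160 0 0 0; 0 0 200 0 0 0; 0 0 210 0 0 0",
  "jaw": 1
}}

```text
t: 36.38
tool_pos: [0.4792, -0.3905, 0.309]
tool_rot: [-0.424, 3.112, -0.009]
contact_force: [0.8, -0.4, 0.3]
opening: 0.0852
```

Request:
{"method": "arm_command", "body": {
  "rows": "-10 -40 0 0 0 0; -25 -80 0 0 0 0; -50 -120 0 0 0 0; -80 -160 0 0 0 0; -110 -190 0 0 0 0; -140 -220 0 0 0 0; -170 -240 0 0 0 0; -200 -250 0 0 0 0; -220 -250 0 0 0 0; -220 -250 0 0 0 0; -220 -250 0 0 0 0"
}}

```text
t: 37.75
tool_pos: [0.26, -0.6399, 0.3089]
tool_rot: [-0.426, 3.111, -0.008]
contact_force: [0.5, 0.2, 0.7]
opening: 0.0853
```

```bash
python3 - <<'E'
from m import *
im=look("top","t15.png");sc=look("scene","s15.png");o=monitor.get_obs(); print(o["t"],o["tool_pos"],o["contact_force"])
r=lambda i,x,y,w_,h_,k:cv2.resize(i[y:y+h_,x:x+w_],None,fx=k,fy=k,interpolation=cv2.INTER_CUBIC)
t,s=im["frame"],sc["frame"]
cv2.imwrite("pics/c15.png",np.vstack([np.hstack([r(t,140,200,66,75,4),r(t,328,175,66,75,4),r(t,405,200,66,75,4)]),np.hstack([r(s,328,140,88,72,3),r(s,155,215,88,72,3),r(s,52,230,88,72,3)])])[:,:,::-1])
E
```

```text
37.85 [ 0.26035637 -0.63996358  0.30904189] [-0.11812297  1.73181367  0.6607605 ]
```

View pics/c15.png

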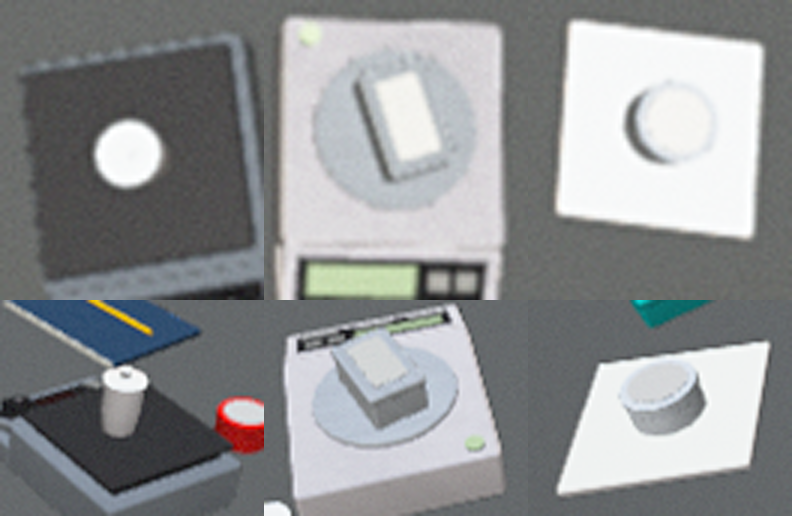

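```bash
python3 - <<'E'
from m import *
im=vision.get_image("top");sc=vision.get_image("scene")
def T(k,x,y,z): ox,oy=[(140,200),(328,175),(405,200)][k]; return w(im,((x-264*k)/4+ox,y/4+oy),z)
def S(k,x,y,z): ox,oy=[(328,140),(155,215),(52,230)][k]; return w(sc,((x-264*k)/3+ox,(y-300)/3+oy),z)
m=lambda F,k,c,z:np.mean([F(k,*p,z) for p in c],0).round(4)
print("plate",m(T,0,[(22,73),(229,42),(252,248),(45,281)],.08),"cru",T(0,128,154,.137))
print("pan",T(1,395,129,.072),"box",m(T,1,[(370,68),(427,58),(452,162),(393,180)],.108))
print("tile",m(T,2,[(568,20),(763,42),(752,238),(557,214)],.014),"tin",T(2,678,122,.048))
print("scene: pan",S(1,386,397,.072),"box",m(S,1,[(330,357),(386,332),(427,376),(370,402)],.108))
print("tile",m(S,2,[(597,364),(770,342),(750,464),(558,494)],.014),"tin",S(2,661,381,.048))
print("cru",S(0,125,382,.137))
E
```

```text
plate [0.4567 0.3959] cru [0.45522641 0.38835855]
pan [ 0.54472318 -0.14374733] box [ 0.5473 -0.1479]
tile [ 0.4748 -0.3887] tin [ 0.47501283 -0.38928799]
scene: pan [ 0.55683213 -0.14355818] box [ 0.5586 -0.1447]
tile [ 0.482  -0.3873] tin [ 0.47939007 -0.38512004]
cru [0.46536071 0.38412583]
```

```bash
python3 - <<'E'
from m import *
im=vision.get_image("top");sc=vision.get_image("scene")
def bl(i,x,y,ww,hh,th):
    g=cv2.cvtColor(i["frame"],cv2.COLOR_RGB2GRAY);m=np.zeros_like(g);m[y:y+hh,x:x+ww]=(g[y:y+hh,x:x+ww]>th)*255
    return max(cv2.findContours(m,0,1)[0],key=cv2.contourArea)
c=bl(im,155,222,40,35,120);e=cv2.minEnclosingCircle(c);print("lid top",e,w(im,e[0],.137))
for f in("s11","s15"):
    i=dict(sc);i["frame"]=cv2.imread(f"pics/{f}.png");
    c=bl(i,355,155,28,35,110).reshape(-1,2)
    for v in(168,175,180,183): r=c[c[:,1]==v]; 
    m=np.zeros((420,560),np.uint8);cv2.drawContours(m,[c.reshape(-1,1,2)],-1,255,-1)
    print(f,cv2.boundingRect(c),[(v,np.where(m[v])[0][[0,-1]].tolist()) for v in(165,168,172,176,180,183) if m[v].any()])
for y in(.385,.39,.395): print(y,[np.round(proj(sc,(.462,y,z)),1).tolist() for z in(.08,.119,.137)], np.round(proj(im,(.462,y,.137)),1))
E
```

```text
lid top ((171.7392578125, 238.0337371826172), 8.800294876098633) [0.45650877 0.38909721]
s11 (364, 160, 17, 25) [(165, [368, 380]), (168, [366, 379]), (172, [365, 377]), (176, [364, 376]), (180, [365, 375]), (183, [367, 373])]
s15 (355, 155, 23, 31) [(165, [357, 376]), (168, [358, 376]), (172, [363, 374]), (176, [362, 374]), (180, [363, 373]), (183, [363, 371])]
0.385 [[366.9, 183.1], [368.6, 172.0], [369.4, 166.7]] [173.3 236. ]
0.39 [[368.4, 182.8], [370.1, 171.7], [370.9, 166.4]] [171.5 236. ]
0.395 [[369.9, 182.5], [371.6, 171.4], [372.4, 166.1]] [169.6 236.1]
```

The crucible slid about 6–8 mm in −y on release (visible in both views). There is plenty of time, so I'll re-centre it.

Request:
{"method": "arm_command", "body": {
  "rows": "15 20 0 0 0 0; 40 57 0 0 0 0; 67 95 0 0 0 0; 95 133 0 0 0 0; 122 171 0 0 0 0; 148 209 0 0 0 0; 175 247 0 0 0 0; 200 285 0 0 0 0; 225 325 0 0 0 0; 238 370 0 0 0 0; 240 415 0 0 0 0; 240 460 0 0 0 0"
}}

```text
t: 39.55
tool_pos: [0.4999, -0.1774, 0.3091]
tool_rot: [-0.427, 3.111, -0.008]
contact_force: [1.4, -0.1, 0.3]
opening: 0.0852
```

Request:
{"method": "arm_command", "body": {
  "rows": "-3 45 0 0 0 0; -6 90 0 0 0 0; -9 140 0 0 0 0; -12 190 0 0 0 0; -15 240 0 0 0 0; -18 290 0 0 0 0; -21 340 0 0 0 0; -25 390 0 0 0 0; -29 440 0 0 0 0; -33 490 0 0 0 0; -37 535 0 0 0 0; -39 560 0 0 0 0"
}}

```text
t: 41.05
tool_pos: [0.4589, 0.3853, 0.3091]
tool_rot: [-0.432, 3.111, -0.007]
contact_force: [-0.1, -0.2, -0.1]
opening: 0.0858
```

Request:
{"method": "arm_command", "body": {
  "rows": "2 4 -10 0 0 0; 2 4 -40 0 0 0; 2 4 -60 0 0 0; 2 4 -60 0 0 0; 2 4 -60 0 0 0"
}}

```text
t: 41.68
tool_pos: [0.4613, 0.3891, 0.2498]
tool_rot: [-0.431, 3.11, -0.006]
contact_force: [0.2, -0.1, 0.2]
opening: 0.0855
```

```bash
python3 - <<'E'
from m import *
sc=look("scene","s16.png");p=monitor.get_obs()["tool_pos"];print(p)
print([np.round(proj(sc,(p[0],p[1],z)),1).tolist() for z in(.08,.119,.137)])
E
```

```text
[0.46155075 0.38932238 0.25046373]
[[368.1, 182.8], [369.8, 171.7], [370.6, 166.4]]
```

Request:
{"method": "arm_command", "body": {
  "rows": "0 -1.5 -25 0 0 0; 0 -1.5 -50 0 0 0; 0 -1.5 -70 0 0 0; 0 -1.5 -79 0 0 0; 0 -1.5 -82 0 0 0; 0 -1.5 -82 0 0 0; 0 -1.5 -82 0 0 0"
}}

```text
t: 42.6
tool_pos: [0.462, 0.3882, 0.1695]
tool_rot: [-0.431, 3.107, -0.005]
contact_force: [0.3, -0.0, 0.4]
opening: 0.0855
```

Request:
{"method": "arm_command", "body": {
  "rows": "0 0 0 0 0 0; 0 0 0 0 0 0; 0 0 0 0 0 0; 0 0 0 0 0 0; 0 0 0 0 0 0; 0 0 0 0 0 0; 0 0 0 0 0 0",
  "jaw": 0,
  "squeeze": 30
}}

```text
t: 43.48
tool_pos: [0.4622, 0.3883, 0.17]
tool_rot: [-0.431, 3.106, -0.004]
contact_force: [0.1, -0.2, 4.8]
opening: 0.0405
```

```bash
python3 - <<'E'
from m import *
sc=look("scene","s17.png");o=monitor.get_obs();print(o["tool_pos"],o["contact_force"],o["opening"])
g=cv2.cvtColor(sc["frame"],cv2.COLOR_RGB2GRAY)
for f in("s15","s17"):
    g=cv2.cvtColor(cv2.imread(f"pics/{f}.png"),cv2.COLOR_BGR2GRAY)
    for v in(165,172,180,183): print(f,v,g[v,358:382].tolist())
E
```

```text
[0.4622525  0.38829969 0.16999124] [-0.48462813 -0.98621634  5.74007795] 0.04044321235060326
s15 165 [118, 120, 108, 115, 198, 251, 245, 244, 244, 242, 191, 148, 143, 196, 246, 244, 246, 247, 217, 93, 101, 102, 106, 105]
s15 172 [57, 51, 52, 61, 103, 139, 147, 158, 161, 166, 162, 167, 166, 160, 155, 155, 132, 110, 45, 54, 56, 55, 54, 56]
s15 180 [53, 56, 51, 71, 109, 141, 150, 152, 158, 154, 157, 153, 145, 143, 133, 112, 56, 54, 59, 55, 55, 53, 57, 56]
s15 183 [53, 55, 56, 60, 88, 120, 145, 148, 148, 146, 146, 141, 136, 128, 100, 47, 55, 56, 56, 57, 56, 60, 55, 55]
s17 165 [59, 43, 34, 40, 35, 78, 201, 255, 92, 34, 27, 45, 129, 229, 248, 246, 247, 250, 195, 40, 99, 137, 52, 85]
s17 172 [57, 52, 51, 46, 47, 41, 37, 65, 114, 101, 110, 167, 162, 160, 154, 145, 132, 88, 22, 56, 91, 82, 52, 53]
s17 180 [59, 57, 65, 98, 95, 73, 82, 132, 116, 125, 155, 152, 146, 138, 130, 112, 51, 56, 57, 53, 55, 56, 54, 55]
s17 183 [56, 58, 58, 56, 82, 120, 142, 142, 151, 144, 146, 142, 133, 128, 100, 54, 56, 57, 55, 61, 52, 56, 53, 52]
```

Request:
{"method": "arm_command", "body": {
  "rows": "0 0 0 0 0 0; 0 0 0 0 0 0; 0 0 0 0 0 0"
}}

```text
t: 43.9
tool_pos: [0.4622, 0.3883, 0.17]
tool_rot: [-0.431, 3.106, -0.004]
contact_force: [-0.0, 0.7, 3.5]
opening: 0.0405
```

Request:
{"method": "arm_command", "body": {
  "rows": "0 0 0 0 0 0; 0 0 0 0 0 0; 0 0 0 0 0 0; 0 0 0 0 0 0; 0 0 0 0 0 0; 0 0 -2 0 0 0; 0 0 -4 0 0 0; 0 0 -4 0 0 0",
  "jaw": 1
}}

```text
t: 44.9
tool_pos: [0.4621, 0.3882, 0.1656]
tool_rot: [-0.431, 3.107, -0.005]
contact_force: [0.1, 0.0, -0.3]
opening: 0.0852
```

```bash
python3 - <<'E'
from m import *
sc=look("scene","s18.png");o=monitor.get_obs();print(o["tool_pos"],o["contact_force"],o["opening"])
g=cv2.cvtColor(sc["frame"],cv2.COLOR_RGB2GRAY)
for v in(165,172,180,183): print(v,g[v,358:382].tolist())
cv2.imwrite("pics/c18.png",cv2.resize(sc["frame"][110:220,315:420],None,fx=5,fy=5,interpolation=2)[:,:,::-1])
E
```

```text
[0.46218181 0.38824682 0.16581832] [ 0.12111011 -0.77715493  0.58333346] 0.08532694209075616
165 [38, 63, 109, 98, 62, 51, 29, 59, 128, 178, 211, 147, 147, 199, 247, 244, 245, 246, 224, 111, 32, 35, 37, 34]
172 [43, 44, 91, 121, 116, 117, 148, 159, 160, 166, 165, 167, 166, 160, 157, 149, 135, 112, 50, 53, 54, 55, 49, 42]
180 [52, 104, 127, 108, 103, 141, 149, 153, 157, 153, 154, 155, 144, 141, 133, 110, 55, 54, 56, 57, 57, 58, 59, 54]
183 [58, 66, 55, 57, 79, 122, 145, 149, 153, 146, 146, 141, 136, 127, 103, 50, 58, 56, 52, 56, 57, 54, 54, 56]
```

Request:
{"method": "arm_command", "body": {
  "rows": "0 0 0 0 0 0; 0 0 0 0 0 0; 0 0 0 0 0 0; 0 0 0 0 0 0; 0 0 0 0 0 0; 0 0 0 0 0 0; 0 0 0 0 0 0",
  "jaw": 0,
  "squeeze": 30
}}

```text
t: 45.82
tool_pos: [0.4622, 0.3884, 0.1659]
tool_rot: [-0.431, 3.107, -0.004]
contact_force: [-0.5, 0.9, 1.0]
opening: 0.0379
```

Request:
{"method": "arm_command", "body": {
  "rows": "0 0 3 0 0 0; 0 0 6 0 0 0; 0 4 6 0 0 0; 0 8 6 0 0 0; 0 8 6 0 0 0; 0 8 4 0 0 0; 0 8 2 0 0 0; 0 8 1 0 0 0; 0 8 1 0 0 0"
}}

```text
t: 46.95
tool_pos: [0.4621, 0.3962, 0.1667]
tool_rot: [-0.431, 3.107, -0.004]
contact_force: [-0.3, -0.4, -0.9]
opening: 0.0377
```

Request:
{"method": "arm_command", "body": {
  "rows": "0 0 -0.5 0 0 0; 0 0 -1 0 0 0; 0 0 -1 0 0 0"
}}

```text
t: 47.32
tool_pos: [0.4622, 0.3963, 0.1659]
tool_rot: [-0.431, 3.107, -0.004]
contact_force: [-0.4, -1.1, -0.1]
opening: 0.0375
```

Request:
{"method": "arm_command", "body": {
  "rows": "0 0 -0.5 0 0 0; 0 0 -0.7 0 0 0; 0 0 -0.7 0 0 0"
}}

```text
t: 47.7
tool_pos: [0.4624, 0.3964, 0.1659]
tool_rot: [-0.431, 3.106, -0.004]
contact_force: [-1.9, -1.5, 4.3]
opening: 0.0377
```

Request:
{"method": "arm_command", "body": {
  "rows": "0 0 0 0 0 0; 0 0 0 0 0 0; 0 0 0 0 0 0; 0 0 0 0 0 0; 0 0 0 0 0 0; 0 0 0 0 0 0; 0 0 0 0 0 0; 0 0 0 0 0 0",
  "jaw": 1
}}

```text
t: 48.7
tool_pos: [0.4624, 0.3964, 0.1659]
tool_rot: [-0.431, 3.106, -0.004]
contact_force: [-0.2, 0.7, -0.9]
opening: 0.0856
```

Request:
{"method": "arm_command", "body": {
  "rows": "0 0 15 0 0 0; 0 0 40 0 0 0; 0 0 75 0 0 0; 0 0 110 0 0 0; -20 30 140 0 0 0; -60 70 140 0 0 0; -100 110 140 0 0 0; -140 150 140 0 0 0; -180 180 140 0 0 0; -210 200 140 0 0 0; -210 200 140 0 0 0; -210 200 140 0 0 0"
}}

```text
t: 50.2
tool_pos: [0.2527, 0.5963, 0.3067]
tool_rot: [-0.431, 3.105, -0.003]
contact_force: [0.6, -1.2, -0.1]
opening: 0.0852
```

```bash
python3 - <<'E'
from m import *
im=look("top","t19.png");sc=look("scene","s19.png");o=monitor.get_obs();print(o["t"],o["tool_pos"],o["opening"])
a=cv2.cvtColor(im["frame"],cv2.COLOR_RGB2GRAY);m=np.zeros_like(a);m[222:257,155:195]=(a[222:257,155:195]>120)*255
c=max(cv2.findContours(m,0,1)[0],key=cv2.contourArea);e=cv2.minEnclosingCircle(c);print("lid top",e,w(im,e[0],.137))
g=cv2.cvtColor(sc["frame"],cv2.COLOR_RGB2GRAY)
for v in(165,172,180,183): print(v,g[v,358:382].tolist())
# bystanders & other samples: change vs. earlier pictures
for n,f,b in(("t19","t1",None),("s19","s0",None)):pass
d=cv2.absdiff(cv2.imread("pics/t19.png"),cv2.imread("pics/t15.png")).max(2)
for k,(x,y,ww,hh) in dict(box=(330,175,60,90),tin=(410,200,60,60),jar=(300,135,25,25),slide=(175,155,42,35),bottle=(372,135,32,35)).items():
    q=cv2.absdiff(cv2.imread("pics/t19.png"),cv2.imread("pics/top0.png")).max(2)[y:y+hh,x:x+ww]
    print(k,"vs t15",(d[y:y+hh,x:x+ww]>40).sum(),"vs start",(q>40).sum())
E
```

```text
50.3 [0.25335986 0.59589508 0.30635963] 0.08583174858964211
lid top ((168.77906799316406, 237.96511840820312), 8.763333320617676) [0.45682731 0.39710416]
165 [116, 118, 110, 107, 105, 98, 172, 253, 246, 243, 243, 244, 243, 192, 193, 208, 241, 244, 244, 246, 245, 136, 95, 105]
172 [54, 59, 54, 61, 55, 57, 87, 138, 147, 156, 160, 165, 164, 165, 164, 163, 158, 152, 142, 122, 58, 55, 55, 54]
180 [52, 57, 58, 57, 57, 58, 93, 135, 144, 152, 156, 155, 153, 153, 148, 140, 133, 110, 54, 54, 56, 57, 54, 56]
183 [54, 57, 58, 57, 58, 55, 63, 95, 128, 150, 148, 148, 146, 140, 134, 131, 103, 57, 52, 56, 56, 48, 55, 56]
box vs t15 0 vs start 252
tin vs t15 0 vs start 219
jar vs t15 0 vs start 0
slide vs t15 0 vs start 0
bottle vs t15 0 vs start 0
```

```bash
python3 -c "
from station import workorder; print(workorder.finish_job())"
```

```text
the job is handed in; nothing more can be done
None
```

All three samples are on their new places and the job is handed in at about 50 s of the 138 s allowed. I parked the tin on the mat, moved the crucible to the warming plate, then the steel box to the balance, then the tin to the cooling tile.

- **Crucible:** it slid about 7 mm when I first released it, probably because the pads caught under the lid. I gripped it again lower down and re-centred it; the top view then put it about 1 mm from the plate's middle.
- **Tin:** it is about 1 mm from the tile's middle in the top view and about 3 mm in the side view.
- **Steel box:** it is 2–5 mm from the pan's middle, depending on the view.
- **Handling:** the measured contact force read no more than about 7 N at the end of any move, set-downs included. The jar, slide box and bottle showed no change between the first and last top pictures.
- **Disagreement between checks:** the two cameras differed by up to 12 mm in x. I took the mean of the two views, which fitted the gripper's own position, and judged centring within one view at a time.
- **Not seen by eye:** the picture limit was reached before the crucible's final position, so that last check is by measurement only. It was clear of the gripper and looked upright in the pixel readings.

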